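# Fetch the flanged bushing from behind the tall stock

### The arm

A 6-joint arm with a two-finger parallel gripper is mounted at the origin on the work surface. World frame = base frame: x ahead of the robot, y to its left, z up, the work surface at z = 0. Lengths are in mm, angles in rad, forces in N, time in s.
With the tool pointing down it reaches from about 350 to 775 mm from the base axis. Payload 7.3 kg.
Tool frame: the origin (TCP) lies midway between the tips of the shut fingers; the grasp point (between the pads) lies 19 mm behind it; z points along the fingers, x is the direction in which the jaws open and shut, and the axes are right-handed (so a half turn about z gives the same grasp; the last joint's range is limited). The gripper opens to 92 mm and grips with 3 to 60 N. Pads are 19 mm wide; open, the fingers measure 130 mm over their backs; the gripper's body (75 mm by 190 mm) begins 47 mm behind the grasp point.
Start: joints at [0.988, 0.342, 1.524, -0, 1.275, -0.146], TCP at [222.086, 475.734, 226.741] pointing down, gripper open.
Joint ranges: [-2.53, 2.53], [-0.77, 2.02], [0.04, 2.7], [-1, 4.14], [0.28, 2.66], [-3.11, 3.11]. Speed limits (rad/s): [2.57, 2.57, 3.14, 3.14, 3.14, 3.14].

### API

Orientations are given as [roll, pitch, yaw] about the fixed x, y, z axes, in that order (R = Rz(yaw) Ry(pitch) Rx(roll)).
In Python, from plant import bot gives the robot as it stands.
- The arm moves only by the shell command python3 -m pendant 'ROWS' [OPENING]. ROWS is JSON, a list of rows, each an object with "linear": the shift along the world's x, y, z in mm, a list of three; "twist": the turn about the world's z in degrees. In form: [{"linear": [x, y, z], "twist": twist}, ...]. A call has 1 to 20 rows; each row is the pose to reach, as a shift and turn from the pose commanded when the call began; what a row does not reach only later rows make up. A row lasts 1/8 s, in which the tool goes at most 62.5 mm and 10.7 degrees, less where a joint would pass 70% of its speed; a pose out of reach is approached as far as the arm can. A call with a gripper value outside its range is refused whole. OPENING is the closure in counts, from 0 (fully open) to 255 (shut), set as the call begins (- or left out, the last holds). The fingers move at their own pace and stop on an object; the grip force is fixed at half the most. Time passes only in rows, so rows that repeat a pose let the fingers close. It gives the time, the measured TCP pose, the force and the opening at its end, in the units of the state.
- bot.get_obs(): the state, without advancing time (a new reading comes with each control period).
- bot.capture(name): name is "scene" or "top" or "wrist"; returns a dict with "frame" (400x640x3 uint8, blue, green, red), "z_map" (400x640 float32, mm along the optical axis (not along the pixel's ray), 0 where there is no reading), "fx", "fy", "cx", "cy" (pixels), "rvec" (rotation vector, rad) and "tvec" (3), from world to camera coordinates, as OpenCV has them. Camera axes: x right, y down, z forward; pixel columns grow to the right and rows downward; lengths in mm; the calibration is good to about 2 mm. The wrist camera is an equidistant fisheye: a pixel r from the principal point sees the ray r / f radians off the axis. A picture is of the moment at which its call begins.
- bot.close_job(): hands the job in, once; it reports no verdict.
The state is a dict: "time": time; "joint_positions": joint angles; "dq": joint speeds; "tau": joint torques, N m; "tool_pos": TCP position; "tcp_rot": TCP orientation; "contact_force": force on the tool from outside, world axes, zero at the start; "moment": the same for the moment, N m; "grip_width": finger opening in mm.
Only numpy, scipy, OpenCV 4.12 (cv2) and the standard library are available. Lean on these libraries where they do the work, as an engineer would, in place of code of your own. Each camera call takes 0.05 s, during which the arm holds its last target. There are 200 camera calls.

### The job

The low flanged bushing on the stock board is hemmed in by three tall parts: first stand all three tall parts upright in the empty aluminium tray, then set the bushing upright, flange down, inside the rim of the round seat on the grey weld fixture. After that put each tall part back upright on the very spot it came from. Let nothing topple and leave the short plain collar on the stock board where it is.

Things in the scene. Friction and masses are not known exactly. Their poses are not given: they have to be found in the camera images.
- rack: Fixed plywood stock board with steel rims, 170 (its x) x 180 (its y) mm, floor 8 mm above the table, rim 22 mm above the table on all edges but -x. Bushing near the middle; the three tall parts about 54 mm from it on the +y, -y and -x sides (which is where differs each time); collar in the +x +y corner. Origin at the centre of its underside, z up when upright.
- tray: Fixed empty aluminium tray, 260 (its x) x 125 (its y) mm outside, walls 4 mm thick and 18 mm high above the table; its inner floor is 4 mm above the table. The side area, room for the three tall parts in a row along its x about 80 mm apart. Origin at the centre of its underside, z up when upright.
- fixture: Fixed grey weld fixture plate, 130 x 130 x 12 mm, with a round seat in its middle: a steel rim of 80 mm outer and 72 mm inner diameter, 4 mm high, around the plate face, which is 12 mm above the table. Origin at the centre of its underside, z up when upright.
- round_tube: Loose upright round steel tube, outside diameter 42 mm, wall 4 mm, 105 mm tall, about 0.4 kg. Origin at the centre of its underside, z up when upright.
- square_tube: Loose upright square steel tube, 40 x 40 mm outside (flats along its x and y), wall 4 mm, 115 mm tall, about 0.5 kg. Origin at the centre of its underside, z up when upright.
- shaft: Loose upright stepped steel shaft, 110 mm tall: the lower 55 mm is 42 mm in diameter, the upper 55 mm is 26 mm in diameter; about 0.6 kg. Origin at the centre of its underside, z up when upright.
- bushing: Loose flanged steel bushing, the part to fetch: flange 48 mm in diameter and 8 mm thick at the bottom, hub 34 mm in diameter above it, 42 mm tall in all, dark bore mark on top; about 0.25 kg. Origin at the centre of its underside, z up when upright.
- collar: Loose short plain steel collar, no flange, 32 mm in diameter, 25 mm tall, standing in a rear corner of the stock board. Not part of the job: stays where it is. Origin at the centre of its underside, z up when upright.
Not all that is in view belongs to the job. What is shaped like the fixture but purple is not meant.

How it is judged (in metres and radians):
On the way, in this order (a step that is already met when the one before it is completed fails the run):
1. all three tall parts stand released in the tray, the bushing still in its place (x of round_tube in the frame of tray between -0.126 and 0.126 m and y of round_tube in the frame of tray between -0.0585 and 0.0585 m and z of round_tube in the frame of tray between 0 and 0.012 m and angle between each of round_tube, square_tube, shaft's own z axis and vertical below 0.1 rad and linear speed of each of round_tube, square_tube, shaft below 0.02 m/s and contact force between the fingers and round_tube below 0.1 N and x of square_tube in the frame of tray between -0.126 and 0.126 m and y of square_tube in the frame of tray between -0.0585 and 0.0585 m and z of square_tube in the frame of tray between 0 and 0.012 m and contact force between the fingers and square_tube below 0.1 N and x of shaft in the frame of tray between -0.126 and 0.126 m and y of shaft in the frame of tray between -0.0585 and 0.0585 m and z of shaft in the frame of tray between 0 and 0.012 m and contact force between the fingers and shaft below 0.1 N and distance of bushing from where it was at the start of the episode below 0.02 m), for 0.2 s.
2. the bushing stands released in the fixture seat while the tall parts are still in the tray (horizontal distance between bushing and fixture below 0.0135 m and z of bushing in the frame of fixture between 0.009 and 0.015 m and angle between each of bushing, round_tube, square_tube, shaft's own z axis and vertical below 0.1 rad and linear speed of each of bushing, round_tube, square_tube, shaft below 0.02 m/s and contact force between the fingers and bushing below 0.1 N and x of round_tube in the frame of tray between -0.126 and 0.126 m and y of round_tube in the frame of tray between -0.0585 and 0.0585 m and z of round_tube in the frame of tray between 0 and 0.012 m and contact force between the fingers and round_tube below 0.1 N and x of square_tube in the frame of tray between -0.126 and 0.126 m and y of square_tube in the frame of tray between -0.0585 and 0.0585 m and z of square_tube in the frame of tray between 0 and 0.012 m and contact force between the fingers and square_tube below 0.1 N and x of shaft in the frame of tray between -0.126 and 0.126 m and y of shaft in the frame of tray between -0.0585 and 0.0585 m and z of shaft in the frame of tray between 0 and 0.012 m and contact force between the fingers and shaft below 0.1 N), for 0.2 s.
At the end, for the whole second after the job is handed in: Bushing upright, flange down, inside the seat rim (within 13.5 mm of its centre); each tall part upright within 15 mm of where it stood at the start, any yaw; collar upright within 15 mm of its start; all released and at rest (horizontal distance between bushing and fixture below 0.0135 m and z of bushing in the frame of fixture between 0.009 and 0.015 m and angle between each of bushing, round_tube, square_tube, shaft, collar's own z axis and vertical below 0.1 rad and linear speed of each of bushing, round_tube, square_tube, shaft, collar below 0.02 m/s and contact force between the fingers and bushing below 0.1 N and distance of each of round_tube, square_tube, shaft, collar from where it was at the start of the episode below 0.015 m and contact force between the fingers and round_tube below 0.1 N and contact force between the fingers and square_tube below 0.1 N and contact force between the fingers and shaft below 0.1 N); the robot touches nothing.
It fails at once if the round tube topples (angle between round_tube's own z axis and vertical above 0.7 rad).
It fails at once if the square tube topples (angle between square_tube's own z axis and vertical above 0.7 rad).
It fails at once if the stepped shaft topples (angle between shaft's own z axis and vertical above 0.7 rad).
It fails at once if the bushing topples (angle between bushing's own z axis and vertical above 0.7 rad).
It fails at once if the collar topples (angle between collar's own z axis and vertical above 0.7 rad).
It also fails if it takes over 152 s, if anything falls off the work surface, if the arm or the gripper's body presses on something with over 40 N, if the wrist force passes 120 N, or if a joint passes its speed limit or range.

## Working session

There is one attempt and no reset: what is moved stays moved. The work goes in short steps, Python scripts to look and compute and a shell command to move; the robot and the scene stay as the last step left them, time stands still between calls to the robot, and variables do not carry over. Pictures are saved under pics/ and viewed, about 12 in all and at most 16, crops included, and the job is handed in when it is done.

```bash
ls; mkdir -p pics
python3 - <<'E'
from plant import bot
import cv2,pickle
print(bot.get_obs())
for n in("scene","top"):
    d=bot.capture(n);pickle.dump(d,open(n+".pkl","wb"));cv2.imwrite(f"pics/{n}0.png",d["frame"])
    print(n,d["fx"],d["fy"],d["cx"],d["cy"],d["rvec"],d["tvec"],(d["z_map"]>0).mean())
E
```

```text
pics
{'time': 0.0, 'joint_positions': array([ 9.87986925e-01,  3.42721791e-01,  1.52500011e+00,  9.21327135e-06,
        1.27540633e+00, -1.45978439e-01]), 'dq': array([-7.02489350e-05, -4.03246403e-04,  1.09323640e-04, -9.39885383e-04,
       -3.04133275e-04,  1.05996299e-03]), 'tau': array([-2.01436691e-03, -4.31232655e+01, -2.44217581e+01,  7.16942246e-02,
        5.59248368e-02, -1.79287858e-04]), 'tool_pos': array([221.85539203, 475.37733773, 226.05135195]), 'tcp_rot': array([-3.14136057e+00,  1.51796730e-03,  1.13396285e+00]), 'contact_force': array([-0.14296882, -0.59931984,  0.63536057]), 'moment': array([0.01752459, 0.03042612, 0.02754741]), 'grip_width': 91.62926972243902}
scene 409.6545263851821 409.6545263851821 318.42322792927075 194.79496880078895 [ 1.98967918  1.3062005  -0.59206734] [-244.23070436 -232.22733462 1402.08581011] 0.99612890625
top 382.3237226001733 382.3237226001733 318.4463761266805 197.27305565908165 [ 2.15602644 -2.11674873  0.14714974] [  68.40524311  451.68530589 1262.66919934] 0.99601953125
```

View pics/top0.png

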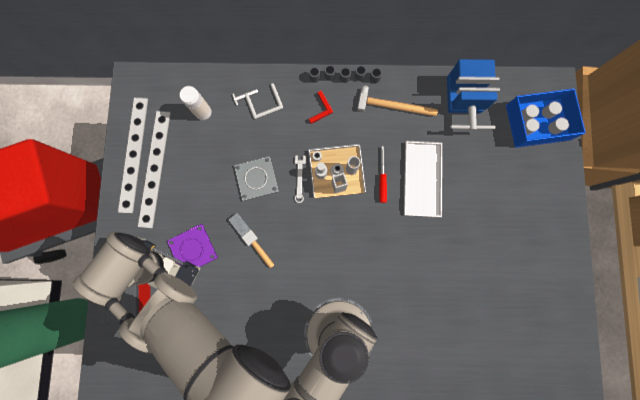

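View pics/scene0.png

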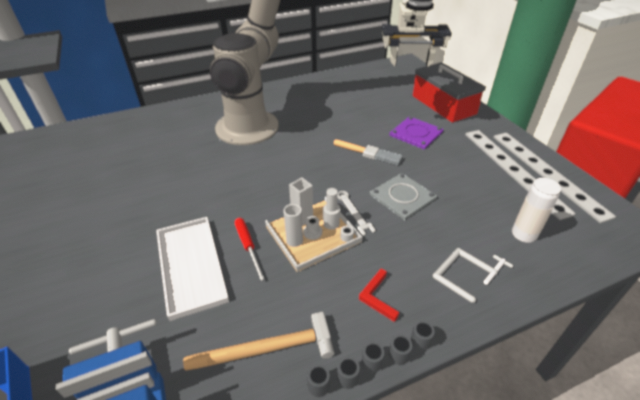

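The top view shows the stock board at about (337,171) with the tall parts around the bushing. The tray is at (423,179), the grey fixture at (256,178) and the purple decoy at (193,247). The scene view agrees, with the board at (315,230).

```bash
cat > h.py <<'E'
import numpy as np,cv2,pickle
from plant import bot
def cam(d):
    R,_=cv2.Rodrigues(np.array(d["rvec"],float)); return R,np.array(d["tvec"],float).ravel()
def rays(d,uv,fish=False):
    """camera centre, world ray directions (camera z=1 scaling, or unit if fisheye)"""
    R,t=cam(d); uv=np.atleast_2d(np.array(uv,float)); x=(uv[:,0]-d["cx"])/d["fx"]; y=(uv[:,1]-d["cy"])/d["fy"]
    if fish:
        r=np.hypot(x,y)+1e-12; v=np.c_[np.sin(r)*x/r,np.sin(r)*y/r,np.cos(r)]
    else: v=np.c_[x,y,np.ones_like(x)]
    return -R.T@t, v@R
def onplane(d,uv,z,fish=False):
    c,v=rays(d,uv,fish); return c+v*((z-c[2])/v[:,2])[:,None]
def cloud(d,fish=False):
    h,w=d["z_map"].shape; uu,vv=np.meshgrid(np.arange(w),np.arange(h))
    c,v=rays(d,np.c_[uu.ravel(),vv.ravel()],fish); R,_=cam(d); zc=v@R[2]
    return (c+v*(d["z_map"].ravel()/zc)[:,None]).reshape(h,w,3)
E
python3 - <<'E'
from h import *
d=pickle.load(open("top.pkl","rb"))
P=cloud(d); 
print("centres px->plane:")
def rect(mask,z,name):
    n,l,s,c=cv2.connectedComponentsWithStats(mask.astype(np.uint8)); i=1+s[1:,4].argmax()
    cn=max(cv2.findContours((l==i).astype(np.uint8),0,1)[0],key=cv2.contourArea)[:,0]
    w=onplane(d,cn,z)[:,:2].astype(np.float32); print(name,cv2.minAreaRect(w))
f=d["frame"].astype(int); roi=np.zeros(f.shape[:2],bool); 
m=roi.copy(); m[130:225,395:450]=1; rect(m&(f.min(2)>130),18,"tray")
m=roi.copy(); m[150:210,228:284]=1; rect(m&(P[...,2]>7),12,"fixture")
m=roi.copy(); m[140:205,303:372]=1; rect(m&(f[...,2]-f[...,0]>40),8,"rack wood")
rect(m&(P[...,2]>7),20,"rack")
# tall tops
sub=m&(P[...,2]>38)
n,l,s,c=cv2.connectedComponentsWithStats(sub.astype(np.uint8))
for i in range(1,n):
    q=P[l==i]; print(s[i],c[i].round(1),q.mean(0).round(1),q[:,2].max().round(1))
s=d["frame"][135:210,295:380]; cv2.imwrite("pics/crop1.png",cv2.resize(s,None,fx=8,fy=8,interpolation=cv2.INTER_CUBIC))
E
```

```text
centres px->plane:
tray ((526.9622802734375, -283.85467529296875), (129.01878356933594, 265.25115966796875), 87.92333984375)
fixture ((517.4794311523438, 296.6847229003906), (130.6990966796875, 129.78541564941406), 15.876529693603516)
rack wood ((546.86083984375, 16.136375427246094), (168.49977111816406, 171.41842651367188), 7.104374885559082)
rack ((546.2936401367188, 16.123619079589844), (173.8843536376953, 181.43002319335938), 7.077155590057373)
[304 141   1   1   1] [304. 141.] [ 255.1   57.2 1317.1] 1317.1
[334 141   1   1   1] [334. 141.] [ 255.1   57.2 1317.1] 1317.1
[366 144   1   1   1] [366. 144.] [ 255.1   57.2 1317.1] 1317.1
[362 147   1   1   1] [362. 147.] [ 255.1   57.2 1317.1] 1317.1
[326 152   1   1   1] [326. 152.] [ 255.1   57.2 1317.1] 1317.1
[318 155   1   1   1] [318. 155.] [596.8  81.   38.8] 38.8
[346 156  15  18 163] [352.8 164.2] [551.1 -34.  101.2] 1317.1
[315 163  12  15 142] [320.7 170. ] [529.6  70.  102.4] 1317.1
[332 164  16  28 274] [338.6 178. ] [504.1  11.5 103.3] 1317.1
[310 169   1   1   1] [310. 169.] [ 255.1   57.2 1317.1] 1317.1
[370 172   1   1   1] [370. 172.] [ 255.1   57.2 1317.1] 1317.1
[348 187   1   1   1] [348. 187.] [ 255.1   57.2 1317.1] 1317.1
[363 193   1   1   1] [363. 193.] [ 255.1   57.2 1317.1] 1317.1
[337 197   1   1   1] [337. 197.] [ 255.1   57.2 1317.1] 1317.1
[357 197   1   1   1] [357. 197.] [ 255.1   57.2 1317.1] 1317.1
[341 200   1   1   1] [341. 200.] [ 255.1   57.2 1317.1] 1317.1
[350 203   1   1   1] [350. 203.] [ 255.1   57.2 1317.1] 1317.1
```

View pics/crop1.png

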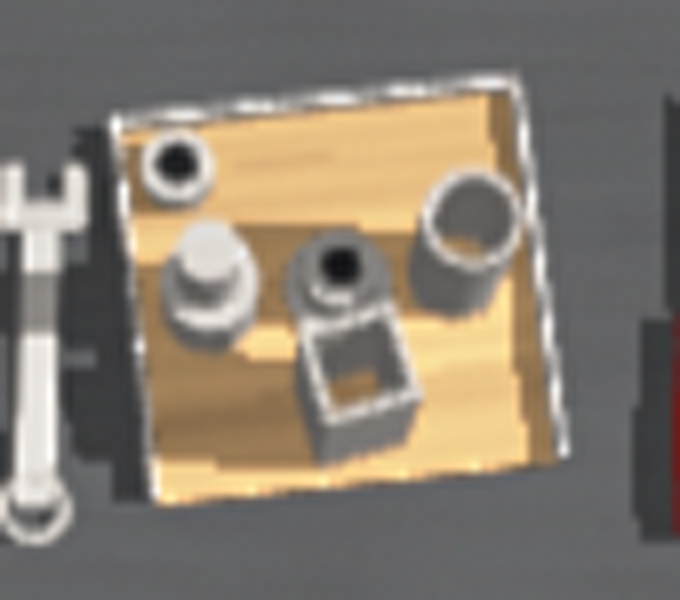

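Bushing candidates:
- **Flanged part:** (337,168), mid-board, with a flange and a bore. This is the bushing.
- **Plain part:** (317,155), rear corner, no flange. This is the collar.
- **Other lookalikes:** the black cups at (313–376,73) and the white parts in the blue bin at (545,115) are neither.

The close crop confirms the choice at crop (340,268). The shaft is at +y, the round tube at -y and the square tube at -x. Next I'll move the wrist camera over the board.

```bash
python3 -m pendant '[{"linear":[30,-50,20],"twist":-8},{"linear":[80,-120,60],"twist":-18},{"linear":[120,-170,100],"twist":-28},{"linear":[150,-220,120],"twist":-36},{"linear":[180,-270,120],"twist":-44},{"linear":[210,-320,120],"twist":-52},{"linear":[240,-370,120],"twist":-60},{"linear":[270,-410,120],"twist":-65},{"linear":[290,-440,120],"twist":-65},{"linear":[300,-455,120],"twist":-65},{"linear":[300,-460,120],"twist":-65},{"linear":[300,-460,120],"twist":-65},{"linear":[300,-460,120],"twist":-65},{"linear":[300,-460,120],"twist":-65}]'
python3 - <<'E'
from h import *
d=bot.capture("wrist"); pickle.dump(d,open("w1.pkl","wb")); cv2.imwrite("pics/w1.png",d["frame"])
print(d["fx"],d["cx"],d["cy"]); R,t=cam(d); print(-R.T@t, R)
t=pickle.load(open("top.pkl","rb"))
for n,u,v,z in(("round",471,220,113),("square",358,360,123),("shaft",208,252,118),("bush",340,268,50),("coll",178,163,33)):
    print(n,onplane(t,[[295+(u+.5)/8-.5,135+(v+.5)/8-.5]],z).round(1))
E
```

```text
time: 1.85
tool_pos: [521.7, 16.7, 347.1]
tcp_rot: [-3.142, -0.001, 0.001]
contact_force: [-0.4, 0.1, -0.0]
grip_width: 91.5
309.70691628693146 312.3685614295273 195.08765783817637
[520.41122272  94.19909131 505.43225861] [[ 9.99999908e-01 -4.08947209e-04 -1.30952582e-04]
 [-3.53525198e-04 -9.57178766e-01  2.89497297e-01]
 [-2.43734143e-04 -2.89497224e-01 -9.57178822e-01]]
round [[555.3 -35.2 113. ]]
square [[495.   10.1 123. ]]
shaft [[539.2  70.6 118. ]]
bush [[549.3  15.3  50. ]]
coll [[598.5  85.2  33. ]]
```

View pics/w1.png

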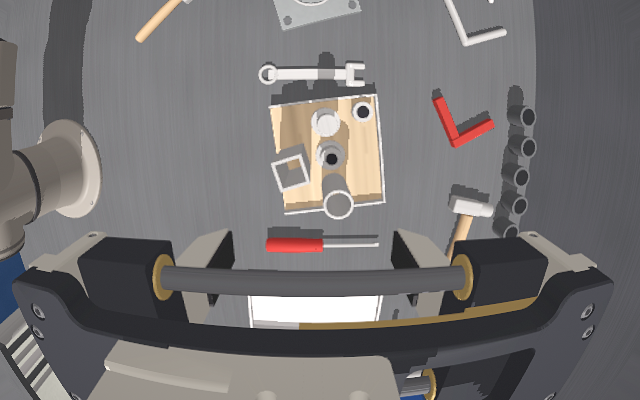

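The wrist view shows the round tube rim at (338,204), the square at (291,173), the shaft top at (325,121), the bushing at (331,156) and the collar at (363,112).

Run:
```python
from h import *
d=pickle.load(open("w1.pkl","rb")); P=cloud(d,True)
for n,u,v,z in(("round",338,205,113),("square",291,173,123),("shaft",325,121,118),("bush",331,155,50),("coll",363,112,33)):
    m=np.zeros((400,640),np.uint8); m[v-24:v+24,u-24:u+24]=1
    m&=(abs(P[...,2]-z)<9).astype(np.uint8)
    k,l,s,c=cv2.connectedComponentsWithStats(m,connectivity=8); 
    if k<2: print(n,"none",np.median(P[v-8:v+8,u-8:u+8,2])); continue
    i=1+s[1:,4].argmax()
    cn=max(cv2.findContours((l==i).astype(np.uint8),0,1)[0],key=cv2.contourArea)[:,0]
    w=onplane(d,cn,z,True)[:,:2].astype(np.float32)
    print(n,s[i],"rect",cv2.minAreaRect(w),"circ",cv2.minEnclosingCircle(w),P[l==i][:,2].mean().round(1), "manual",onplane(d,[[u,v]],z,True).round(1))
```

```text
round [323 188  31  31 353] rect ((554.7817993164062, -35.915103912353516), (40.55690383911133, 42.447288513183594), 0.5675154328346252) circ ((554.5372314453125, -36.002017974853516), 22.109886169433594) 111.7 manual [[554.7 -38.4 113. ]]
square [271 152  39  41 468] rect ((492.24615478515625, 8.333017349243164), (41.79227066040039, 42.386470794677734), 16.70442008972168) circ ((492.99932861328125, 8.674764633178711), 29.11253547668457) 122.3 manual [[493.3   7.8 123. ]]
shaft [318 114  20  22 327] rect ((539.184814453125, 68.7197494506836), (23.670141220092773, 26.432538986206055), 0.126547709107399) circ ((538.0848999023438, 68.98162078857422), 13.596979141235352) 118.2 manual [[536.   73.1 118. ]]
bush [320 148  22  22 394] rect ((547.431640625, 13.361433029174805), (31.484039306640625, 31.922290802001953), 0.32061144709587097) circ ((548.246337890625, 13.409387588500977), 17.660615921020508) 50.2 manual [[548.   18.8  50. ]]
coll [351 101  22  21 341] rect ((595.07763671875, 84.75936126708984), (32.48334884643555, 30.816301345825195), 1.3607137203216553) circ ((595.8125610351562, 84.16232299804688), 16.9886531829834) 33.1 manual [[597.3  83.3  33. ]]
```

```bash
python3 -m pendant '[{"linear":[15,-25,-20]},{"linear":[33,-52,-60]},{"linear":[33,-52,-110]},{"linear":[33,-52,-160]},{"linear":[33,-52,-205]},{"linear":[33,-52,-235]},{"linear":[33,-52,-255]},{"linear":[33,-52,-268]},{"linear":[33,-52,-274]},{"linear":[33,-52,-274]},{"linear":[33,-52,-274]},{"linear":[33,-52,-274]}]' 89 || python3 -m pendant '[{"linear":[15,-25,-20],"twist":0},{"linear":[33,-52,-60],"twist":0},{"linear":[33,-52,-110],"twist":0},{"linear":[33,-52,-160],"twist":0},{"linear":[33,-52,-205],"twist":0},{"linear":[33,-52,-235],"twist":0},{"linear":[33,-52,-255],"twist":0},{"linear":[33,-52,-268],"twist":0},{"linear":[33,-52,-274],"twist":0},{"linear":[33,-52,-274],"twist":0},{"linear":[33,-52,-274],"twist":0},{"linear":[33,-52,-274],"twist":0}]' 89
```

```text
time: 3.4
tool_pos: [555.5, -36.3, 73.4]
tcp_rot: [3.141, -0.001, -0.0]
contact_force: [0.8, 0.4, -0.3]
grip_width: 59.4schema error: expected keys linear, twist
```

```bash
python3 -m pendant '[{"linear":[0,0,0],"twist":0},{"linear":[0,0,0],"twist":0},{"linear":[0,0,0],"twist":0},{"linear":[0,0,0],"twist":0},{"linear":[0,0,0],"twist":0},{"linear":[0,0,0],"twist":0},{"linear":[0,0,0],"twist":0},{"linear":[0,0,0],"twist":0}]' 255; python3 -m pendant '[{"linear":[0,0,3],"twist":0},{"linear":[0,0,12],"twist":0},{"linear":[0,0,28],"twist":0},{"linear":[0,0,45],"twist":0},{"linear":[0,0,56],"twist":0},{"linear":[0,0,60],"twist":0},{"linear":[0,0,60],"twist":0}]'
python3 - <<'E'
from h import *
d=bot.capture("wrist"); cv2.imwrite("pics/w2.png",d["frame"])
E
```

```text
time: 4.4
tool_pos: [555.3, -36.3, 72.9]
tcp_rot: [3.142, -0.001, -0.001]
contact_force: [1.1, 0.2, 1.2]
grip_width: 41.0
time: 5.28
tool_pos: [555.0, -36.2, 132.9]
tcp_rot: [3.142, -0.0, -0.0]
contact_force: [0.1, -0.9, -4.7]
grip_width: 40.6
```

View pics/w2.png

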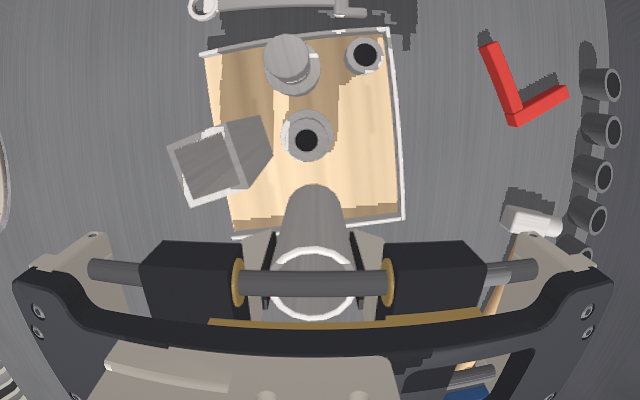

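The round tube is held upright in the jaws, with its rim around (312,283). Taking it to the far tray slot (615,-287).

```bash
python3 -m pendant '[{"linear":[3,-12,0],"twist":0},{"linear":[10,-42,0],"twist":0},{"linear":[20,-84,0],"twist":0},{"linear":[30,-128,0],"twist":0},{"linear":[40,-172,0],"twist":0},{"linear":[50,-212,0],"twist":0},{"linear":[57,-238,0],"twist":0},{"linear":[60,-249,0],"twist":0},{"linear":[60,-251,-5],"twist":0},{"linear":[60,-251,-18],"twist":0},{"linear":[60,-251,-34],"twist":0},{"linear":[60,-251,-48],"twist":0},{"linear":[60,-251,-57],"twist":0},{"linear":[60,-251,-61],"twist":0},{"linear":[60,-251,-63],"twist":0},{"linear":[60,-251,-63.5],"twist":0},{"linear":[60,-251,-63.5],"twist":0},{"linear":[60,-251,-63.5],"twist":0}]'
```

```text
time: 7.58
tool_pos: [615.2, -287.4, 69.6]
tcp_rot: [3.141, -0.001, -0.0]
contact_force: [-0.3, -0.5, -4.9]
grip_width: 41.0
```

```bash
python3 -m pendant '[{"linear":[0,0,0],"twist":0},{"linear":[0,0,0],"twist":0},{"linear":[0,0,0],"twist":0},{"linear":[0,0,0],"twist":0},{"linear":[0,0,5],"twist":0},{"linear":[0,0,25],"twist":0},{"linear":[0,0,60],"twist":0},{"linear":[0,0,100],"twist":0},{"linear":[-15,40,120],"twist":5},{"linear":[-35,90,120],"twist":10},{"linear":[-58,140,120],"twist":17},{"linear":[-80,190,120],"twist":17},{"linear":[-102,240,120],"twist":17},{"linear":[-118,280,120],"twist":17},{"linear":[-122,296,110],"twist":17},{"linear":[-122,296,110],"twist":17}]' 89
python3 - <<'E'
from h import *
d=bot.capture("wrist"); cv2.imwrite("pics/w3.png",d["frame"]); P=cloud(d,True)
for u0,u1,v0,v1,z,n in((0,640,0,400,123,"sq"),(0,640,0,240,118,"shaft"),(0,640,0,240,50,"bush")):
    m=(abs(P[...,2]-z)<4)&(abs(P[...,0]-530)<80)&(abs(P[...,1]-30)<70)
    k,l,s,c=cv2.connectedComponentsWithStats(m.astype(np.uint8))
    for i in range(1,k):
        if s[i,4]>150:
            cn=max(cv2.findContours((l==i).astype(np.uint8),0,1)[0],key=cv2.contourArea)[:,0]
            print(n,s[i],cv2.minAreaRect(onplane(d,cn,z,True)[:,:2].astype(np.float32)))
E
```

```text
time: 9.57
tool_pos: [492.9, 9.1, 178.7]
tcp_rot: [-3.142, 0.001, 0.298]
contact_force: [-0.5, -0.5, 0.2]
grip_width: 59.8
sq [ 286  186   55   53 1154] ((492.15802001953125, 8.401050567626953), (39.94164276123047, 40.901206970214844), 17.00632095336914)
shaft [381 136  34  34 920] ((538.172607421875, 69.05528259277344), (25.497356414794922, 24.620214462280273), 18.977487564086914)
shaft [286 184  55   4 166] ((486.18243408203125, 26.93596649169922), (39.67900085449219, 2.2949111461639404), 17.012252807617188)
shaft [293 225  43  10 200] ((497.4595642089844, -7.4958038330078125), (32.466087341308594, 6.678300380706787), 23.057125091552734)
bush [352 181  34  34 888] ((547.5016479492188, 13.62083911895752), (33.252079010009766, 34.1530647277832), 19.169599533081055)
```

View pics/w3.png

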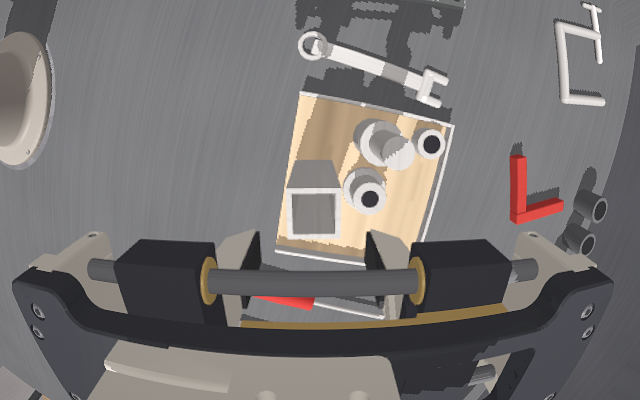

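The square tube sits square to the jaws, with its top at (313,213) in the image. Descending and gripping.

```bash
python3 -m pendant '[{"linear":[0,0,-15],"twist":0},{"linear":[0,0,-40],"twist":0},{"linear":[0,0,-65],"twist":0},{"linear":[0,0,-82],"twist":0},{"linear":[0,0,-92],"twist":0},{"linear":[0,0,-96],"twist":0},{"linear":[0,0,-96],"twist":0},{"linear":[0,0,-96],"twist":0}]' && python3 -m pendant '[{"linear":[0,0,0],"twist":0},{"linear":[0,0,0],"twist":0},{"linear":[0,0,0],"twist":0},{"linear":[0,0,0],"twist":0},{"linear":[0,0,0],"twist":0},{"linear":[0,0,0],"twist":0},{"linear":[0,0,0],"twist":0},{"linear":[0,0,0],"twist":0}]' 255; python3 -m pendant '[{"linear":[0,0,3],"twist":0},{"linear":[0,0,12],"twist":0},{"linear":[0,0,28],"twist":0},{"linear":[0,0,45],"twist":0},{"linear":[0,0,56],"twist":0},{"linear":[0,0,60],"twist":0},{"linear":[0,0,60],"twist":0}]'
```

```text
time: 10.62
tool_pos: [493.5, 8.6, 83.8]
tcp_rot: [3.141, -0.001, 0.296]
contact_force: [-0.6, 0.0, 0.8]
grip_width: 59.7
time: 11.62
tool_pos: [493.3, 8.7, 83.4]
tcp_rot: [3.141, -0.001, 0.296]
contact_force: [-0.1, 1.1, 3.7]
grip_width: 39.7
time: 12.5
tool_pos: [492.9, 8.7, 143.1]
tcp_rot: [-3.141, 0.0, 0.296]
contact_force: [-0.1, -0.1, -3.0]
grip_width: 39.7
```

```bash
python3 -m pendant '[{"linear":[-2,-12,0],"twist":0},{"linear":[-8,-44,0],"twist":0},{"linear":[-17,-92,0],"twist":0},{"linear":[-26,-140,0],"twist":0},{"linear":[-35,-188,0],"twist":0},{"linear":[-44,-236,0],"twist":0},{"linear":[-51,-272,0],"twist":0},{"linear":[-54,-288,0],"twist":0},{"linear":[-54,-290,-5],"twist":0},{"linear":[-54,-290,-18],"twist":0},{"linear":[-54,-290,-34],"twist":0},{"linear":[-54,-290,-48],"twist":0},{"linear":[-54,-290,-57],"twist":0},{"linear":[-54,-290,-61],"twist":0},{"linear":[-54,-290,-63],"twist":0},{"linear":[-54,-290,-63.5],"twist":0},{"linear":[-54,-290,-63.5],"twist":0},{"linear":[-54,-290,-63.5],"twist":0}]'
```

```text
time: 14.75
tool_pos: [439.2, -281.4, 80.0]
tcp_rot: [3.141, -0.0, 0.296]
contact_force: [-1.0, 1.0, -3.8]
grip_width: 39.8
```

```bash
python3 -m pendant '[{"linear":[0,0,0],"twist":0},{"linear":[0,0,0],"twist":0},{"linear":[0,0,0],"twist":0},{"linear":[0,0,0],"twist":0},{"linear":[0,0,5],"twist":0},{"linear":[0,0,25],"twist":0},{"linear":[0,0,60],"twist":0},{"linear":[4,15,90],"twist":0},{"linear":[18,65,100],"twist":-5},{"linear":[33,118,100],"twist":-10},{"linear":[49,174,100],"twist":-17},{"linear":[65,230,100],"twist":-17},{"linear":[80,284,100],"twist":-17},{"linear":[92,326,100],"twist":-17},{"linear":[98,346,95],"twist":-17},{"linear":[99,350.5,90],"twist":-17},{"linear":[99,350.5,80],"twist":-17},{"linear":[99,350.5,80],"twist":-17}]' 89
python3 - <<'E'
from h import *
d=bot.capture("wrist"); P=cloud(d,True)
for z,n in((118,"shaft"),(50,"bush"),(33,"coll")):
    m=(abs(P[...,2]-z)<4)&(abs(P[...,0]-550)<80)&(abs(P[...,1]-40)<70)
    k,l,s,c=cv2.connectedComponentsWithStats(m.astype(np.uint8))
    for i in range(1,k):
        if s[i,4]>250:
            cn=max(cv2.findContours((l==i).astype(np.uint8),0,1)[0],key=cv2.contourArea)[:,0]
            print(n,s[i],cv2.minAreaRect(onplane(d,cn,z,True)[:,:2].astype(np.float32)))
E
```

```text
time: 17.0
tool_pos: [537.3, 68.2, 158.8]
tcp_rot: [3.141, 0.002, -0.002]
contact_force: [0.0, -0.0, 0.2]
grip_width: 59.7
shaft [ 298  198   38   37 1061] ((538.7365112304688, 70.01908111572266), (26.795896530151367, 25.167022705078125), 82.34806060791016)
bush [309 230  35  33 855] ((548.685546875, 12.761370658874512), (34.30691146850586, 32.34980010986328), 18.708377838134766)
coll [360 154  33  33 844] ((596.2802734375, 84.3060531616211), (31.395998001098633, 31.23761558532715), 0.8849025964736938)
```

Shaft at (538.5,69.5); commanded pose is (538.1,69.2,159.7). Descending 86.

```bash
python3 -m pendant '[{"linear":[0,0,-15],"twist":0},{"linear":[0,0,-40],"twist":0},{"linear":[0,0,-62],"twist":0},{"linear":[0,0,-76],"twist":0},{"linear":[0,0,-84],"twist":0},{"linear":[0,0,-86],"twist":0},{"linear":[0,0,-86],"twist":0},{"linear":[0,0,-86],"twist":0}]' && python3 -m pendant '[{"linear":[0,0,0],"twist":0},{"linear":[0,0,0],"twist":0},{"linear":[0,0,0],"twist":0},{"linear":[0,0,0],"twist":0},{"linear":[0,0,0],"twist":0},{"linear":[0,0,0],"twist":0},{"linear":[0,0,0],"twist":0},{"linear":[0,0,0],"twist":0},{"linear":[0,0,0],"twist":0}]' 255; python3 -m pendant '[{"linear":[0,0,3],"twist":0},{"linear":[0,0,12],"twist":0},{"linear":[0,0,28],"twist":0},{"linear":[0,0,45],"twist":0},{"linear":[0,0,60],"twist":0},{"linear":[0,0,70],"twist":0},{"linear":[0,0,70],"twist":0}]'
python3 - <<'E'
from h import *
d=bot.capture("scene"); cv2.imwrite("pics/s4.png",cv2.resize(d["frame"][120:340,120:440],None,fx=2.5,fy=2.5))
E
```

```text
time: 18.05
tool_pos: [538.5, 69.2, 74.3]
tcp_rot: [3.142, -0.001, -0.0]
contact_force: [0.6, 0.3, -0.2]
grip_width: 59.7
time: 19.18
tool_pos: [538.4, 69.2, 73.9]
tcp_rot: [3.142, -0.001, -0.0]
contact_force: [3.3, 0.6, 0.1]
grip_width: 24.7
time: 20.05
tool_pos: [538.5, 69.2, 144.7]
tcp_rot: [3.142, -0.002, -0.0]
contact_force: [0.5, 0.3, -6.7]
grip_width: 25.1
```

View pics/s4.png

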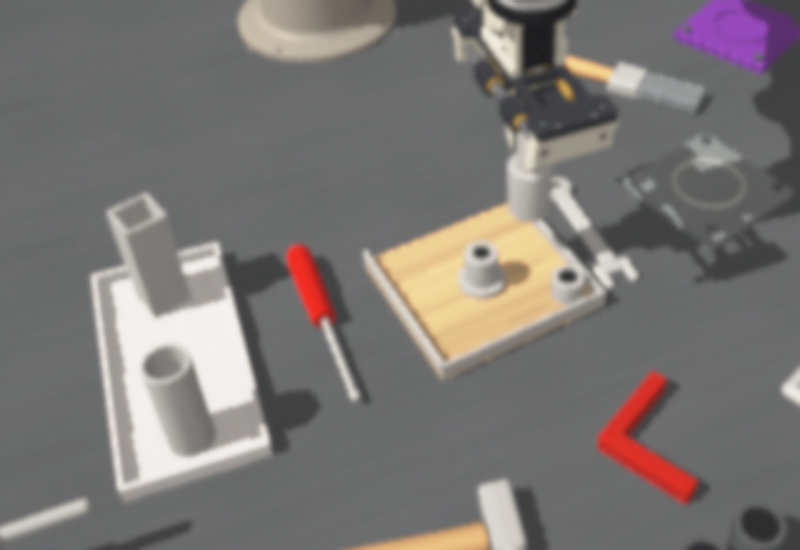

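The tubes stand upright in the tray, square at (150,255) and round at (178,400). The shaft is held at (528,185), and the bushing and collar are untouched.

```bash
python3 -m pendant '[{"linear":[0,-12,0],"twist":0},{"linear":[-1,-44,0],"twist":0},{"linear":[-3,-92,0],"twist":0},{"linear":[-5,-144,0],"twist":0},{"linear":[-6,-196,0],"twist":0},{"linear":[-8,-248,0],"twist":0},{"linear":[-10,-298,0],"twist":0},{"linear":[-11,-336,0],"twist":0},{"linear":[-11,-350,-3],"twist":0},{"linear":[-11,-353,-14],"twist":0},{"linear":[-11,-353,-30],"twist":0},{"linear":[-11,-353,-48],"twist":0},{"linear":[-11,-353,-62],"twist":0},{"linear":[-11,-353,-70],"twist":0},{"linear":[-11,-353,-73],"twist":0},{"linear":[-11,-353,-73.5],"twist":0},{"linear":[-11,-353,-73.5],"twist":0},{"linear":[-11,-353,-73.5],"twist":0}]'
```

```text
time: 22.35
tool_pos: [527.3, -284.0, 70.7]
tcp_rot: [3.141, -0.001, -0.001]
contact_force: [0.2, 0.0, -6.8]
grip_width: 25.3
```

```bash
python3 -m pendant '[{"linear":[0,0,0],"twist":0},{"linear":[0,0,0],"twist":0},{"linear":[0,0,0],"twist":0},{"linear":[0,0,0],"twist":0},{"linear":[0,0,5],"twist":0},{"linear":[0,0,25],"twist":0},{"linear":[0,0,60],"twist":0},{"linear":[1,15,90],"twist":0},{"linear":[4,60,95],"twist":0},{"linear":[8,112,95],"twist":0},{"linear":[12,166,90],"twist":0},{"linear":[16,218,80],"twist":0},{"linear":[19,264,70],"twist":0},{"linear":[21,290,60],"twist":0},{"linear":[21,297.4,50],"twist":0},{"linear":[21,297.4,40],"twist":0},{"linear":[21,297.4,40],"twist":0},{"linear":[21,297.4,40],"twist":0}]' 89
python3 - <<'E'
from h import *
d=bot.capture("top"); cv2.imwrite("pics/t5.png",cv2.resize(d["frame"][120:240,200:460],None,fx=3,fy=3,interpolation=cv2.INTER_CUBIC))
d=bot.capture("wrist"); P=cloud(d,True)
for z,n in((50,"bush"),(33,"coll")):
    m=(abs(P[...,2]-z)<4)&(abs(P[...,0]-550)<80)&(abs(P[...,1]-40)<70)
    k,l,s,c=cv2.connectedComponentsWithStats(m.astype(np.uint8))
    for i in range(1,k):
        if s[i,4]>250:
            cn=max(cv2.findContours((l==i).astype(np.uint8),0,1)[0],key=cv2.contourArea)[:,0]
            print(n,s[i],cv2.minAreaRect(onplane(d,cn,z,True)[:,:2].astype(np.float32)))
E
```

```text
time: 24.6
tool_pos: [548.3, 12.6, 110.4]
tcp_rot: [3.141, -0.0, -0.002]
contact_force: [-0.5, 0.2, 0.2]
grip_width: 59.7
bush [ 292  186   46   44 1524] ((548.6339111328125, 13.862849235534668), (34.16725540161133, 33.338985443115234), 77.56343078613281)
coll [ 356   93   42   41 1292] ((596.5301513671875, 83.99856567382812), (31.765077590942383, 31.129268646240234), 27.731651306152344)
```

View pics/t5.png

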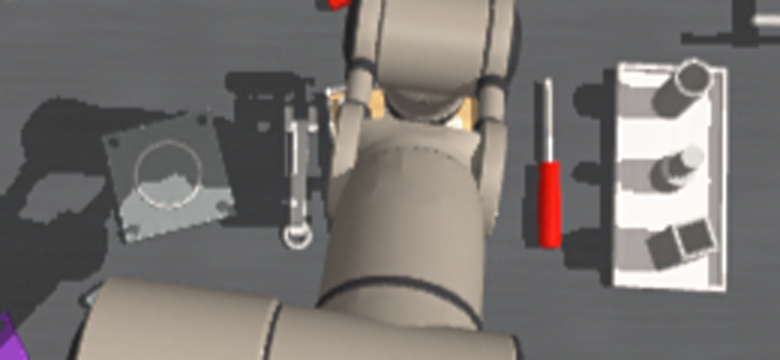

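All three tall parts stand in the tray at (695,80), (685,165) and (690,240). The grey fixture seat is at (168,175). Commanded pose is (548.1,13.6,110.2), so I descend 90 onto the bushing hub.

```bash
python3 -m pendant '[{"linear":[0,0,-15],"twist":0},{"linear":[0,0,-40],"twist":0},{"linear":[0,0,-64],"twist":0},{"linear":[0,0,-80],"twist":0},{"linear":[0,0,-88],"twist":0},{"linear":[0,0,-90],"twist":0},{"linear":[0,0,-90],"twist":0},{"linear":[0,0,-90],"twist":0}]' && python3 -m pendant '[{"linear":[0,0,0],"twist":0},{"linear":[0,0,0],"twist":0},{"linear":[0,0,0],"twist":0},{"linear":[0,0,0],"twist":0},{"linear":[0,0,0],"twist":0},{"linear":[0,0,0],"twist":0},{"linear":[0,0,0],"twist":0},{"linear":[0,0,0],"twist":0},{"linear":[0,0,0],"twist":0}]' 255; python3 -m pendant '[{"linear":[0,0,3],"twist":0},{"linear":[0,0,12],"twist":0},{"linear":[0,0,28],"twist":0},{"linear":[0,0,50],"twist":0},{"linear":[0,0,70],"twist":0},{"linear":[0,0,80],"twist":0},{"linear":[0,0,80],"twist":0}]'
python3 - <<'E'
from h import *
d=pickle.load(open("top.pkl","rb"));w=pickle.load(open("w1.pkl","rb"))
# ring bright pixels on fixture from the top view (seat rim top z=16)
f=d["frame"]; hsv=cv2.cvtColor(f,cv2.COLOR_BGR2GRAY).astype(float)
r=cv2.GaussianBlur(hsv,(0,0),.6)[150:208,230:284]; g=r-cv2.GaussianBlur(r,(0,0),4)
v,u=np.where(g>12); p=onplane(d,np.c_[u+230,v+150],16)[:,:2]
c=np.array([517.5,296.7])
for _ in range(8):
    k=abs(np.hypot(*(p-c).T)-38)<6; q=p[k]
    s=np.linalg.lstsq(np.c_[2*q,np.ones(len(q))],(q**2).sum(1),rcond=None)[0]; c=s[:2]
print("seat top-view",c,np.sqrt(s[2]+c@c),k.sum())
E
```

```text
time: 25.7
tool_pos: [548.5, 13.6, 20.9]
tcp_rot: [3.141, -0.001, -0.0]
contact_force: [-0.5, -0.5, -0.0]
grip_width: 59.4
time: 26.82
tool_pos: [548.4, 13.6, 20.4]
tcp_rot: [3.142, -0.001, -0.001]
contact_force: [2.2, 0.1, 0.4]
grip_width: 33.0
time: 27.7
tool_pos: [548.4, 13.6, 101.2]
tcp_rot: [3.141, -0.002, -0.0]
contact_force: [0.8, 0.3, -2.7]
grip_width: 32.7
seat top-view [519.31735681 295.86878175] 37.84540225351403 95
```

```bash
python3 -m pendant '[{"linear":[-2,12,5],"twist":0},{"linear":[-6,44,15],"twist":0},{"linear":[-12,88,30],"twist":0},{"linear":[-18,134,40],"twist":0},{"linear":[-24,178,40],"twist":0},{"linear":[-28,208,40],"twist":0},{"linear":[-30,222,40],"twist":0},{"linear":[-30,226,40],"twist":0},{"linear":[-30,226,40],"twist":0},{"linear":[-30,226,40],"twist":0},{"linear":[-30,226,40],"twist":0}]'
python3 - <<'E'
from h import *
d=bot.capture("wrist"); cv2.imwrite("pics/w6.png",d["frame"]); P=cloud(d,True)
m=(abs(P[...,2]-16)<1.7)&(np.hypot(P[...,0]-518,P[...,1]-296)<50)
p=P[m][:,:2]; c=np.array([518,296.])
for _ in range(8):
    q=p[abs(np.hypot(*(p-c).T)-38)<4]
    s=np.linalg.lstsq(np.c_[2*q,np.ones(len(q))],(q**2).sum(1),rcond=None)[0]; c=s[:2]
print("seat",c,np.sqrt(s[2]+c@c),len(q),len(p))
m=(abs(P[...,2]-12)<3)&(abs(P[...,0]-518)<90)&(abs(P[...,1]-296)<90)
cn=max(cv2.findContours(m.astype(np.uint8),0,1)[0],key=cv2.contourArea)[:,0]
print("plate",cv2.minAreaRect(onplane(d,cn,12,True)[:,:2].astype(np.float32)))
E
```

```text
time: 29.08
tool_pos: [518.3, 238.8, 140.3]
tcp_rot: [3.141, -0.0, -0.002]
contact_force: [0.9, -0.1, -3.4]
grip_width: 32.6
seat [517.34200013 295.74925096] 37.69037906469063 1082 1106
plate ((517.2881469726562, 295.6280822753906), (130.5337677001953, 130.83616638183594), 15.77475357055664)
```

View pics/w6.png

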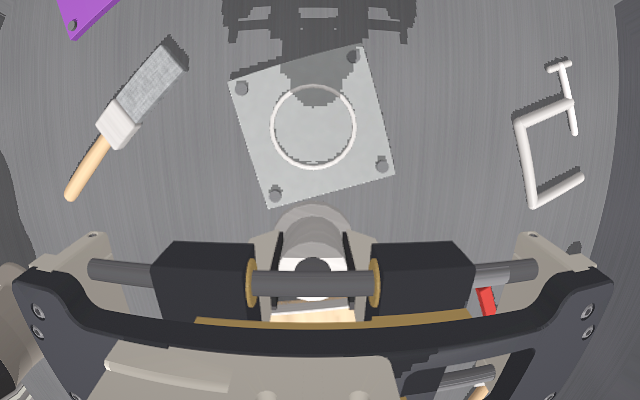

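The grey fixture seat fills the view at (314,126), with the held bushing at (313,255). The seat centre is (517.4,295.7), so I place it there.

```bash
python3 -m pendant '[{"linear":[0,10,0],"twist":0},{"linear":[0,28,0],"twist":0},{"linear":[0,46,0],"twist":0},{"linear":[-0.5,55,0],"twist":0},{"linear":[-0.5,56,-10],"twist":0},{"linear":[-0.5,56,-32],"twist":0},{"linear":[-0.5,56,-58],"twist":0},{"linear":[-0.5,56,-82],"twist":0},{"linear":[-0.5,56,-100],"twist":0},{"linear":[-0.5,56,-110],"twist":0},{"linear":[-0.5,56,-114],"twist":0},{"linear":[-0.5,56,-115.5],"twist":0},{"linear":[-0.5,56,-115.5],"twist":0},{"linear":[-0.5,56,-115.5],"twist":0}]' && python3 -m pendant '[{"linear":[0,0,0],"twist":0},{"linear":[0,0,0],"twist":0},{"linear":[0,0,0],"twist":0},{"linear":[0,0,0],"twist":0},{"linear":[0,0,0],"twist":0},{"linear":[0,0,10],"twist":0},{"linear":[0,0,35],"twist":0},{"linear":[0,-10,70],"twist":0},{"linear":[0,-40,100],"twist":0},{"linear":[0,-70,120],"twist":0},{"linear":[0,-90,120],"twist":0},{"linear":[0,-90,120],"twist":0},{"linear":[0,-90,120],"twist":0}]' 89
python3 - <<'E'
from h import *
d=bot.capture("wrist"); cv2.imwrite("pics/w7.png",d["frame"][0:260,150:500]); P=cloud(d,True)
m=(abs(P[...,2]-54)<4)&(np.hypot(P[...,0]-518,P[...,1]-296)<40)
cn=max(cv2.findContours(m.astype(np.uint8),0,1)[0],key=cv2.contourArea)[:,0]
print("bush",cv2.minAreaRect(onplane(d,cn,54,True)[:,:2].astype(np.float32)),P[m][:,2].mean(), np.std(P[m][:,2]))
E
```

```text
time: 30.88
tool_pos: [517.9, 295.8, 25.3]
tcp_rot: [-3.141, -0.001, -0.0]
contact_force: [-0.2, 0.5, -3.4]
grip_width: 32.9
time: 32.5
tool_pos: [517.1, 206.1, 143.8]
tcp_rot: [-3.142, 0.002, -0.001]
contact_force: [0.3, 0.4, -0.4]
grip_width: 59.3
bush ((517.001708984375, 295.3873596191406), (32.968814849853516, 33.10246658325195), 89.89834594726562) 54.42743983828354 0.7378623908252131
```

View pics/w7.png

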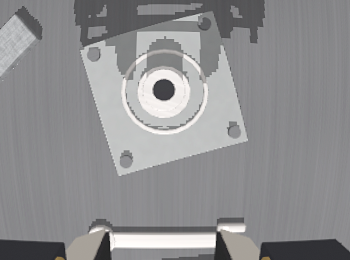

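The bushing stands inside the seat rim at crop (164,90), centre about 0.5 mm from the seat centre. Going back for the shaft.

```bash
python3 -m pendant '[{"linear":[0,-15,10],"twist":0},{"linear":[1,-50,25],"twist":0},{"linear":[2,-98,35],"twist":0},{"linear":[3,-148,35],"twist":0},{"linear":[4,-198,35],"twist":0},{"linear":[5,-248,35],"twist":0},{"linear":[6,-298,35],"twist":0},{"linear":[7,-348,35],"twist":0},{"linear":[8,-398,35],"twist":0},{"linear":[9,-444,35],"twist":0},{"linear":[9.5,-476,35],"twist":0},{"linear":[9.5,-489.4,30],"twist":0},{"linear":[9.5,-489.4,10],"twist":0},{"linear":[9.5,-489.4,-20],"twist":0},{"linear":[9.5,-489.4,-48],"twist":0},{"linear":[9.5,-489.4,-66],"twist":0},{"linear":[9.5,-489.4,-73],"twist":0},{"linear":[9.5,-489.4,-74.5],"twist":0},{"linear":[9.5,-489.4,-74.5],"twist":0},{"linear":[9.5,-489.4,-74.5],"twist":0}]' && python3 -m pendant '[{"linear":[0,0,0],"twist":0},{"linear":[0,0,0],"twist":0},{"linear":[0,0,0],"twist":0},{"linear":[0,0,0],"twist":0},{"linear":[0,0,0],"twist":0},{"linear":[0,0,0],"twist":0},{"linear":[0,0,0],"twist":0},{"linear":[0,0,0],"twist":0},{"linear":[0,0,0],"twist":0}]' 255; python3 -m pendant '[{"linear":[0,0,3],"twist":0},{"linear":[0,0,12],"twist":0},{"linear":[0,0,28],"twist":0},{"linear":[0,0,50],"twist":0},{"linear":[0,0,70],"twist":0},{"linear":[0,0,80],"twist":0},{"linear":[0,0,80],"twist":0}]'
```

```text
time: 35.05
tool_pos: [527.5, -284.0, 71.1]
tcp_rot: [3.141, -0.001, -0.0]
contact_force: [-0.1, -0.8, 0.7]
grip_width: 59.9
time: 36.17
tool_pos: [527.2, -283.8, 70.2]
tcp_rot: [3.142, -0.0, -0.0]
contact_force: [1.3, -0.4, -0.4]
grip_width: 24.9
time: 37.05
tool_pos: [527.4, -284.0, 151.2]
tcp_rot: [3.14, -0.001, -0.0]
contact_force: [0.2, 0.5, -7.0]
grip_width: 24.6
```

```bash
python3 -m pendant '[{"linear":[0,12,0],"twist":0},{"linear":[1,44,0],"twist":0},{"linear":[3,92,0],"twist":0},{"linear":[5,144,0],"twist":0},{"linear":[6,196,0],"twist":0},{"linear":[8,248,0],"twist":0},{"linear":[10,298,0],"twist":0},{"linear":[11,336,0],"twist":0},{"linear":[11,350,-3],"twist":0},{"linear":[11,353,-14],"twist":0},{"linear":[11,353,-30],"twist":0},{"linear":[11,353,-48],"twist":0},{"linear":[11,353,-64],"twist":0},{"linear":[11,353,-72],"twist":0},{"linear":[11,353,-75],"twist":0},{"linear":[11,353,-75.5],"twist":0},{"linear":[11,353,-75.5],"twist":0},{"linear":[11,353,-75.5],"twist":0}]'
```

```text
time: 39.3
tool_pos: [538.4, 69.3, 75.2]
tcp_rot: [3.142, -0.001, -0.0]
contact_force: [0.6, 0.2, -6.6]
grip_width: 24.7
```

```bash
python3 -m pendant '[{"linear":[0,0,0],"twist":0},{"linear":[0,0,0],"twist":0},{"linear":[0,0,0],"twist":0},{"linear":[0,0,0],"twist":0},{"linear":[0,0,5],"twist":0},{"linear":[0,0,25],"twist":0},{"linear":[0,0,60],"twist":0},{"linear":[-4,-15,95],"twist":0},{"linear":[-18,-65,110],"twist":5},{"linear":[-33,-118,110],"twist":10},{"linear":[-49,-174,110],"twist":17},{"linear":[-65,-230,110],"twist":17},{"linear":[-80,-284,110],"twist":17},{"linear":[-92,-326,110],"twist":17},{"linear":[-98,-346,108],"twist":17},{"linear":[-99,-350.5,100],"twist":17},{"linear":[-99,-350.5,85],"twist":17},{"linear":[-99,-350.5,80],"twist":17}]' 89; python3 -m pendant '[{"linear":[0,0,-15],"twist":0},{"linear":[0,0,-40],"twist":0},{"linear":[0,0,-60],"twist":0},{"linear":[0,0,-72],"twist":0},{"linear":[0,0,-75],"twist":0},{"linear":[0,0,-75],"twist":0},{"linear":[0,0,-75],"twist":0}]' && python3 -m pendant '[{"linear":[0,0,0],"twist":0},{"linear":[0,0,0],"twist":0},{"linear":[0,0,0],"twist":0},{"linear":[0,0,0],"twist":0},{"linear":[0,0,0],"twist":0},{"linear":[0,0,0],"twist":0},{"linear":[0,0,0],"twist":0},{"linear":[0,0,0],"twist":0},{"linear":[0,0,0],"twist":0}]' 255; python3 -m pendant '[{"linear":[0,0,3],"twist":0},{"linear":[0,0,12],"twist":0},{"linear":[0,0,28],"twist":0},{"linear":[0,0,45],"twist":0},{"linear":[0,0,56],"twist":0},{"linear":[0,0,60],"twist":0},{"linear":[0,0,60],"twist":0}]'
```

```text
time: 41.55
tool_pos: [438.8, -279.7, 153.2]
tcp_rot: [-3.139, 0.001, 0.298]
contact_force: [0.6, 0.6, 0.4]
grip_width: 59.9
time: 42.42
tool_pos: [439.5, -281.6, 80.4]
tcp_rot: [3.14, -0.001, 0.296]
contact_force: [-0.1, -0.7, -0.7]
grip_width: 59.9
time: 43.55
tool_pos: [439.2, -281.4, 80.0]
tcp_rot: [3.141, -0.0, 0.296]
contact_force: [-0.3, 1.1, 4.9]
grip_width: 40.3
time: 44.42
tool_pos: [439.0, -281.2, 139.6]
tcp_rot: [-3.141, 0.0, 0.296]
contact_force: [-0.5, 0.6, -4.2]
grip_width: 39.6
```

```bash
python3 -m pendant '[{"linear":[2,12,0],"twist":0},{"linear":[8,44,0],"twist":0},{"linear":[17,92,0],"twist":0},{"linear":[26,140,0],"twist":0},{"linear":[35,188,0],"twist":0},{"linear":[44,236,0],"twist":0},{"linear":[51,272,0],"twist":0},{"linear":[54,288,0],"twist":0},{"linear":[54,290,-5],"twist":0},{"linear":[54,290,-16],"twist":0},{"linear":[54,290,-30],"twist":0},{"linear":[54,290,-42],"twist":0},{"linear":[54,290,-50],"twist":0},{"linear":[54,290,-54],"twist":0},{"linear":[54,290,-55.5],"twist":0},{"linear":[54,290,-55.5],"twist":0},{"linear":[54,290,-55.5],"twist":0}]'
```

```text
time: 46.55
tool_pos: [493.3, 8.8, 84.6]
tcp_rot: [3.141, -0.001, 0.296]
contact_force: [-0.3, 0.6, -3.3]
grip_width: 39.9
```

```bash
python3 -m pendant '[{"linear":[0,0,0],"twist":0},{"linear":[0,0,0],"twist":0},{"linear":[0,0,0],"twist":0},{"linear":[0,0,0],"twist":0},{"linear":[0,0,5],"twist":0},{"linear":[0,0,25],"twist":0},{"linear":[0,0,60],"twist":0},{"linear":[5,-12,90],"twist":0},{"linear":[20,-50,100],"twist":-5},{"linear":[40,-98,100],"twist":-10},{"linear":[62,-150,100],"twist":-17},{"linear":[83,-202,100],"twist":-17},{"linear":[103,-250,100],"twist":-17},{"linear":[117,-284,98],"twist":-17},{"linear":[122,-296,90],"twist":-17},{"linear":[122,-296,75],"twist":-17},{"linear":[122,-296,65],"twist":-17},{"linear":[122,-296,65],"twist":-17}]' 89; python3 -m pendant '[{"linear":[0,0,-15],"twist":0},{"linear":[0,0,-40],"twist":0},{"linear":[0,0,-64],"twist":0},{"linear":[0,0,-76],"twist":0},{"linear":[0,0,-80],"twist":0},{"linear":[0,0,-80],"twist":0},{"linear":[0,0,-80],"twist":0}]' && python3 -m pendant '[{"linear":[0,0,0],"twist":0},{"linear":[0,0,0],"twist":0},{"linear":[0,0,0],"twist":0},{"linear":[0,0,0],"twist":0},{"linear":[0,0,0],"twist":0},{"linear":[0,0,0],"twist":0},{"linear":[0,0,0],"twist":0},{"linear":[0,0,0],"twist":0},{"linear":[0,0,0],"twist":0}]' 255; python3 -m pendant '[{"linear":[0,0,3],"twist":0},{"linear":[0,0,12],"twist":0},{"linear":[0,0,28],"twist":0},{"linear":[0,0,45],"twist":0},{"linear":[0,0,56],"twist":0},{"linear":[0,0,60],"twist":0},{"linear":[0,0,60],"twist":0}]'
```

```text
time: 48.8
tool_pos: [614.4, -285.6, 148.1]
tcp_rot: [-3.14, 0.002, 0.001]
contact_force: [-0.6, 0.2, 0.5]
grip_width: 59.9
time: 49.68
tool_pos: [615.6, -287.6, 70.3]
tcp_rot: [3.141, -0.002, -0.0]
contact_force: [-0.1, 0.6, 0.0]
grip_width: 59.7
time: 50.8
tool_pos: [615.3, -287.3, 69.5]
tcp_rot: [3.141, -0.001, -0.0]
contact_force: [-0.3, 0.8, 4.1]
grip_width: 41.1
time: 51.68
tool_pos: [615.0, -287.2, 129.4]
tcp_rot: [3.142, -0.0, -0.0]
contact_force: [0.6, -0.2, -4.8]
grip_width: 40.8
```

```bash
python3 -m pendant '[{"linear":[-3,12,0],"twist":0},{"linear":[-10,42,0],"twist":0},{"linear":[-20,84,0],"twist":0},{"linear":[-30,128,0],"twist":0},{"linear":[-40,172,0],"twist":0},{"linear":[-50,212,0],"twist":0},{"linear":[-57,238,0],"twist":0},{"linear":[-60,249,0],"twist":0},{"linear":[-60,251,-5],"twist":0},{"linear":[-60,251,-16],"twist":0},{"linear":[-60,251,-30],"twist":0},{"linear":[-60,251,-42],"twist":0},{"linear":[-60,251,-50],"twist":0},{"linear":[-60,251,-54],"twist":0},{"linear":[-60,251,-55.5],"twist":0},{"linear":[-60,251,-55.5],"twist":0},{"linear":[-60,251,-55.5],"twist":0}]' && python3 -m pendant '[{"linear":[0,0,0],"twist":0},{"linear":[0,0,0],"twist":0},{"linear":[0,0,0],"twist":0},{"linear":[0,0,0],"twist":0},{"linear":[0,0,5],"twist":0},{"linear":[0,0,25],"twist":0},{"linear":[0,0,60],"twist":0},{"linear":[0,0,100],"twist":0},{"linear":[-5,5,145],"twist":0},{"linear":[-15,25,190],"twist":0},{"linear":[-25,40,230],"twist":0},{"linear":[-33,52,260],"twist":0},{"linear":[-33,52,273],"twist":0},{"linear":[-33,52,273],"twist":0},{"linear":[-33,52,273],"twist":0},{"linear":[-33,52,273],"twist":0}]' 89
python3 - <<'E'
from h import *
d=bot.capture("wrist"); cv2.imwrite("pics/w8.png",d["frame"]); P=cloud(d,True)
w=pickle.load(open("w1.pkl","rb")); Q=cloud(w,True)
for n,x,y,z in(("round",554.7,-36,113),("square",492.5,8.5,123),("shaft",538.5,69,118),("coll",595.5,84.5,33),("bush",517.5,295.5,54)):
    for dd,A in((w,Q),(d,P)):
        m=((abs(A[...,2]-z)<9)&(abs(A[...,0]-x)<32)&(abs(A[...,1]-y)<32)).astype(np.uint8)
        cs=cv2.findContours(m,0,1)[0]
        if cs: c,sz,a=cv2.minAreaRect(onplane(dd,max(cs,key=cv2.contourArea)[:,0],z,True)[:,:2].astype(np.float32)); print(n,np.round(c,1),np.round(sz,1),round(a,1))
E
```

```text
time: 53.8
tool_pos: [555.4, -36.3, 74.1]
tcp_rot: [3.141, -0.001, -0.0]
contact_force: [0.5, 0.4, -4.5]
grip_width: 40.7
time: 55.8
tool_pos: [521.9, 15.4, 345.3]
tcp_rot: [-3.141, 0.003, -0.001]
contact_force: [0.5, 0.0, 0.6]
grip_width: 59.7
round [554.8 -35.9] [40.6 42.4] 0.6
round [553.9 -35.9] [40.3 43.5] 0.5
square [492.2   8.3] [41.8 42.4] 16.7
square [492.1   8.2] [41.4 42.1] 17.3
shaft [539.2  68.7] [23.7 26.4] 0.1
shaft [537.4  69.4] [23.6 25. ] 0.2
coll [595.1  84.8] [32.5 30.8] 1.4
coll [596.4  83.5] [30.8 30.8] 1.1
```

View pics/w8.png

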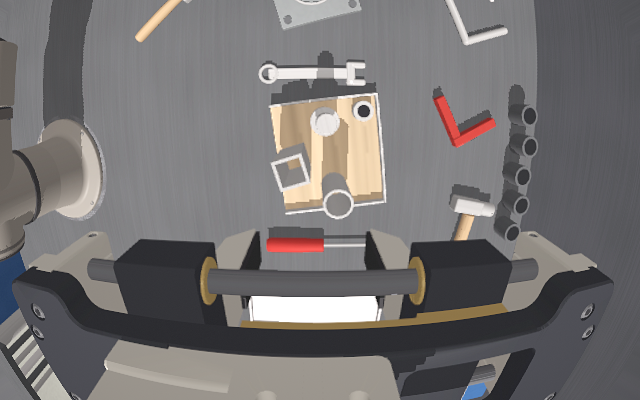

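The tall parts are back, with the round at (338,204), square at (291,172) and shaft at (325,121), all within about 2 mm of the start measurements. The collar is unmoved. Handing in.

```bash
python3 -c "
from plant import bot
print(bot.close_job())"
```

```text
the job is handed in; nothing more can be done
None
```

I finished the job in the required order and handed it in at about 56 s of the 152 s allowed; no verdict was reported. The round tube, square tube and shaft went upright into the tray. I then set the bushing flange down in the grey fixture's seat and put the tall parts back.

- **Tall parts and collar:** the last wrist-camera check showed them upright. Each tall part was within about 2 mm of where it started, and the collar read the same as before within about 2 mm.
- **Bushing:** it measured about 0.5 mm from the seat centre and at the right height just after I released it. It was out of frame in the last picture, so I did not look at it again before handing in.
- **Disagreements:** the top and wrist cameras differed by up to about 3 mm in part positions, and I relied mainly on the wrist readings. One early move call was refused for a missing "twist" value and moved nothing.

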